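Clear the cup's place on the warmer and stand the drained cup there mouth-up

TASK

The milk pot is standing in the cup's place on the cup warmer: first slide the pot along the warmer, without lifting it, into the orange ring. Then turn the square cup that is draining upside-down on the bar mat the right way up and stand it, mouth-up, inside the blue square on the warmer, without dropping it. Let go of both, and do not disturb the mug, the sugar jar or the tape dispenser.

Things in the scene. Friction and masses are not known exactly. Their poses are not given: they have to be found in the camera images.
- cup_center (a point): Square-sided white stoneware cup with a blue band round its mouth: 56 x 56 mm outside, straight sides, 90 mm tall, wall 5 mm, base 7 mm thick, about 0.25 kg. The point is its centre, 45 mm from mouth and base. Its z axis points from the mouth to the base (up at the start, as it stands mouth-down on the bar mat; down when it stands mouth-up); x and y are square to its side faces. Its flat sides let it lie on a side without rolling.
- pot_center (a point): Covered steel milk pot, lid fixed on, about 0.6 kg: round body 100 mm in diameter (104 mm at the lid), 66 mm tall to the top of the lid, with a straight black bar handle above the lid, the top of the bar 102 mm above the pot's underside. The point is on its axis, 50 mm above its underside; z up. The bar runs along the pot's x axis, 64 mm long, 12 mm wide and 12 mm deep, its centre 46 mm above this point; 24 mm clear space under it. It stands at the start on the blue square.
- warmer: Fixed flat two-place cup warmer, a black box 200 mm (x) by 400 mm (y), its smooth, slippery level top 30 mm above the counter (the pot slides easily, friction about 0.25). Origin on the counter under its centre, z up. The two marked places lie 190 mm apart along its y.
- pot_mark: Orange ring painted flat on the warmer, inner diameter 132 mm: the pot's place. Origin at its centre on the warmer's top. Either of the two places, left or right.
- cup_mark: Blue square outline painted flat on the warmer, 90 mm inside: the cup's place. Origin at its centre on the warmer's top; x and y along its sides. The pot stands over it at the start.
- mat: Fixed black ribbed bar mat, 220 mm (x) by 200 mm (y), its firm top 6 mm above the counter; origin on the counter under its centre. The cup stands on it within about 60 mm of the middle.
- mug_center (a point): Bystander: loose terracotta-coloured mug, 76 mm across, 85 mm tall; the point is its centre, z up.
- sugar_jar_center (a point): Bystander: loose amber sugar jar with yellow cap, 72 mm across, 100 mm tall; the point is its centre, z up.
- tape_center (a point): Bystander: loose blue tape dispenser with a yellow roll, 55 mm (x) by 130 mm (y), 80 mm tall; the point is 30 mm above the middle of its underside, z up.
Mind the look-alikes: they are no part of the job. What is meant by the part that bears pot_center is not green, and is the larger of those in its own colour. Of the things that look like the part that bears cup_center, the smallest one is meant.

How it is judged:
By the outcome, as a careful person would: the job done as asked, in the order asked, and still so for the second after the job is handed in, with the robot touching nothing.
It also fails if it takes over 72 s, if anything falls off the work surface, if the arm or the gripper's body presses on something with over 40 N, if the wrist force passes 120 N, or if a joint passes its speed limit or range.

ROBOT

A 7-joint arm with a two-finger parallel gripper is mounted at the origin on the work surface. World frame = base frame: x ahead of the robot, y to its left, z up, the work surface at z = 0. Lengths are in m, angles in rad, forces in N, time in s.
With the tool pointing down it reaches from about 0.4 to 0.85 m from the base axis. Payload 4.5 kg.
Tool frame: the origin (TCP) lies midway between the tips of the shut fingers; the grasp point (between the pads) lies ctrl.pinch_z behind it (ctrl.pinch_z is the distance from the TCP to the grasp point, in m); z points along the fingers, y is the line along which they close (so a half turn about z gives the same grasp; the last joint's range is limited). The gripper opens to 88 mm and grips with 3 to 60 N. Pads are 18 mm wide; open, the fingers measure 123 mm over their backs; the gripper's body (75 mm by 187 mm) begins 45 mm behind the grasp point.
Start: joints at [1.219, 0.689, -0.195, 1.565, 0.157, 0.902, -0.215], TCP at [0.235, -0.579, 0.239] pointing down, gripper open.
Joint ranges: [-3.01, 3.01], [-0.46, 2.08], [-1.47, 1.51], [0.13, 2.56], [-1, 4.14], [0.04, 2.09], [-2.66, 2.66]. Speed limits (rad/s): [2.57, 2.57, 3.14, 3.14, 3.14, 3.14, 3.14].

INTERFACE

Orientations are given as a rotation vector (axis times angle).
In Python, from plant import ctrl gives the robot as it stands.
- The arm moves only by the tool servo_tool, never from a script. Its argument "motion" is a list of rows, each a list of 5 numbers: the opening, from 0 (shut) to 1 (fully open), then the shift along the tool's x, y, z in cm, then the turn about the tool's z in degrees. In form: [[jaw, dx, dy, dz, roll], ...]. A call has 1 to 10 rows; each row is the pose to reach, as a shift and turn from the pose commanded when the call began, along the tool's axes at that moment; what a row does not reach only later rows make up. A row lasts 1/12 s, in which the tool goes at most 41.7 mm and 7.16 degrees, less where a joint would pass 70% of its speed; a pose out of reach is approached as far as the arm can. A call with a gripper value outside its range is refused whole. The fingers move at their own pace and stop on an object; the grip force is fixed at half the most. Time passes only in rows, so rows that repeat a pose let the fingers close. It gives the time, the measured TCP pose, the force, the opening and the grip force at its end, in the units of the state.
- ctrl.get_state(): the state, without advancing time (a new reading comes with each control period).
- ctrl.read_camera(name): name is "scene" or "top"; returns the picture (420x560x3 uint8, red, green, blue); there is no depth.
- ctrl.calibration(name): a dict with "intrinsics" (3x3 intrinsics, pixels), "R" (3x3) and "t" (3): a world point X has camera coordinates R X + t. Camera axes: x right, y down, z forward; pixel columns grow to the right and rows downward; lengths in m; the calibration is good to about 2 mm. A picture is of the moment at which its call begins. calibration takes no time and is no camera call.
- ctrl.hand_in(): hands the job in; it is judged then, once.
Trained networks look in the newest picture that a camera, given by its name, has taken for a name from the list of things; names that differ only in an ending like _2 or _b are one class to them, and where a whole thing is asked for, a point or a joint stands for the part that bears it (a point fixed in the world has none). Each returns a list of dicts, best first, with "conf" (0 to 1); they miss things now and then, are a little off and sometimes report something else, mostly with a low value. They report only what shows in the picture. A call takes as long as a camera call. They do not tell look-alikes from the thing itself.
- ctrl.recognise(camera, name): "point" ([x, y, z] in m, in world coordinates, good to about 4 mm: the middle of the surface that is visible of it).
- ctrl.silhouettes(camera, name): "mask" (420x560 bool, what is visible of it).
The state is a dict: "time_s": time; "q": joint angles; "joint_vel": joint speeds; "tau": joint torques, N m; "ee_pos": TCP position; "tool_rot": TCP orientation; "wrist_force": force on the tool from outside, world axes, zero at the start; "wrist_torque": the same for the moment, N m; "gripper_width": finger opening in m; "gripper_force": force on a finger pad.
Only numpy, scipy, OpenCV 4.12 (cv2) and the standard library are available. Lean on these libraries where they do the work, as an engineer would, in place of code of your own. Each camera call takes 0.05 s, during which the arm holds its last target. There are 200 camera calls.

## Working session

There is one attempt and no reset: what is moved stays moved. The work goes in short steps, Python scripts to look and compute and a tool call to move; the robot and the scene stay as the last step left them, time stands still between calls to the robot, and variables do not carry over. Pictures are saved under pics/ and viewed, at most 10 in all, crops included, and the job is handed in when it is done.

Besides the shell and the picture viewer there is one more tool, called after "Call:" as name([rows], argument=value, ...), one row to a line, values as JSON. servo_tool: Moves the arm, as the interface text tells. Its arguments: {"type":"object","properties":{"motion":{"type":"array","items":{"type":"array","items":{"type":"number"}}}},"required":["motion"]}

```bash
mkdir -p pics; ls; python3 - <<'E'
from plant import ctrl
import cv2,numpy as np
for c in("scene","top"):
    im=ctrl.read_camera(c); cv2.imwrite(f"pics/{c}0.png",im[:,:,::-1])
    k=ctrl.calibration(c); print(c,np.round(k["intrinsics"],1).tolist(),np.round(k["R"],3).tolist(),np.round(k["t"],3).tolist())
    for n in("cup_center","pot_center","warmer","pot_mark","cup_mark","mat","mug_center","sugar_jar_center","tape_center"):
        print(n,[(np.round(d["point"],3).tolist(),round(d["conf"],2)) for d in ctrl.recognise(c,n)])
print(ctrl.get_state(),ctrl.pinch_z)
E
```

```text
pics
scene [[432.1, 0.0, 281.9], [0.0, 432.1, 209.4], [0.0, 0.0, 1.0]] [[0.789, 0.615, -0.009], [0.478, -0.622, -0.621], [-0.387, 0.485, -0.784]] [-0.421, -0.181, 1.161]
cup_center [([0.346, 0.265, 0.093], 0.97), ([0.543, 0.128, 0.076], 0.82), ([0.54, 0.347, 0.096], 0.67), ([0.579, 0.13, 0.004], 0.62)]
pot_center [([0.545, -0.131, 0.089], 0.92), ([0.321, -0.189, 0.05], 0.76), ([0.352, 0.132, 0.064], 0.61)]
warmer [([0.533, -0.268, 0.031], 0.73)]
pot_mark [([0.514, -0.323, 0.032], 0.55), ([0.579, 0.127, 0.006], 0.54)]
cup_mark [([0.564, -0.168, 0.034], 0.73), ([0.547, -0.13, 0.093], 0.54), ([0.771, -0.207, 0.098], 0.49)]
mat []
mug_center [([0.766, 0.186, 0.054], 0.63)]
sugar_jar_center [([0.769, -0.207, 0.102], 0.68)]
tape_center [([0.768, -0.015, 0.029], 0.61)]
top [[524.1, 0.0, 275.5], [0.0, 524.1, 213.4], [0.0, 0.0, 1.0]] [[-0.015, -1.0, -0.012], [-0.984, 0.017, -0.176], [0.176, 0.01, -0.984]] [0.02, 0.531, 1.027]
cup_center [([0.524, 0.365, 0.123], 0.87), ([0.525, 0.136, 0.093], 0.83), ([0.336, 0.285, 0.123], 0.58)]
pot_center [([0.527, -0.112, 0.092], 0.92), ([0.342, 0.142, 0.06
[... 500 characters left out ...]
2,  0.68909043, -0.19458369,  1.56530118,  0.15727538,
        0.90246852, -0.21508979]), 'joint_vel': array([-3.22074500e-04,  1.59702549e-03, -6.55882728e-04, -3.24404760e-04,
        1.14777775e-03, -5.89645398e-05,  1.21837138e-03]), 'tau': array([-1.93930623e-05, -5.27517343e+01, -1.26701217e+00, -1.53751856e+01,
       -5.18819725e-02, -6.98854601e-04, -1.42218090e-05]), 'ee_pos': array([ 0.23521515, -0.57908455,  0.23874796]), 'tool_rot': array([3.08322492e+00, 6.02229107e-01, 7.38703002e-05]), 'wrist_force': array([-0.2241646 , -0.04881123, -0.40370515]), 'wrist_torque': array([ 0.02234831,  0.00432926, -0.05241174]), 'gripper_force': 0.0, 'gripper_width': 0.08770774508333268} 0.0187
```

View pictures.

View pics/top0.png

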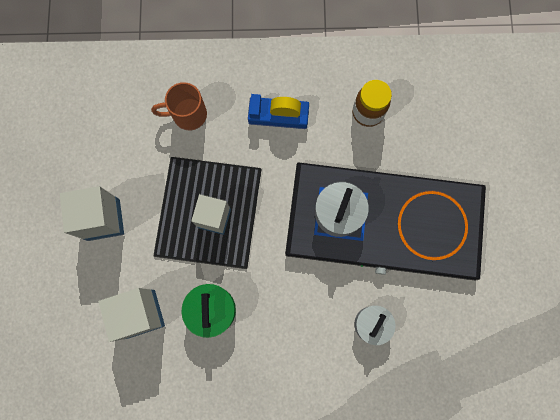

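View pics/scene0.png

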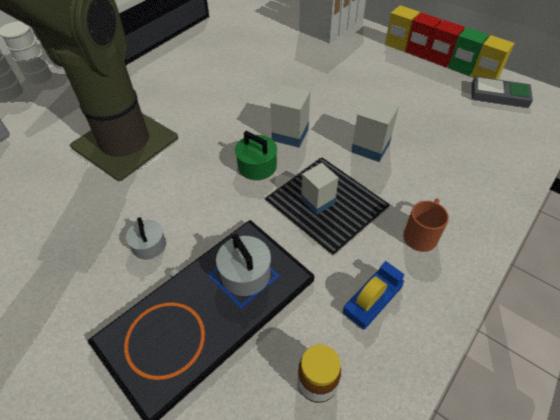

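```bash
cat > h.py <<'E'
import numpy as np,cv2
from plant import ctrl
def bp(cam,px,z):
    k=ctrl.calibration(cam);K,R,t=k["intrinsics"],np.array(k["R"]),np.array(k["t"])
    px=np.atleast_2d(np.array(px,float)); d=np.linalg.solve(K,np.c_[px,np.ones(len(px))].T)
    c=-R.T@t; d=R.T@d; s=(z-c[2])/d[2]; return (c[:,None]+d*s).T
def proj(cam,X):
    k=ctrl.calibration(cam);K,R,t=k["intrinsics"],np.array(k["R"]),np.array(k["t"])
    p=(K@(R@np.atleast_2d(X).T+t[:,None])).T; return p[:,:2]/p[:,2:]
def circ(P):
    A=np.c_[2*P[:,:2],np.ones(len(P))];s=np.linalg.lstsq(A,(P[:,:2]**2).sum(1),rcond=None)[0]
    return s[0],s[1],np.sqrt(s[2]+s[0]**2+s[1]**2)
def look(cam,name,roi=None,f=3):
    im=ctrl.read_camera(cam)[:,:,::-1]
    v=im if roi is None else cv2.resize(im[roi[1]:roi[3],roi[0]:roi[2]],None,fx=f,fy=f,interpolation=cv2.INTER_CUBIC)
    cv2.imwrite(f"pics/{name}.png",v); return im
E
python3 - <<'E'
from h import *
im=cv2.imread("pics/top0.png");sc=cv2.imread("pics/scene0.png")
k=ctrl.calibration("top");print("cam",-np.array(k["R"]).T@k["t"])
for c,i in(("top",im),("scene",sc)):
    h=cv2.cvtColor(i,cv2.COLOR_BGR2HSV)
    m=(h[...,0]<20)&(h[...,1]>180)&(h[...,2]>150)
    if c=="top": m[:160]=0
    else: m[:300]=0; m[:,210:]=0
    y,x=np.nonzero(m);print(c,"ring",circ(bp(c,np.c_[x,y],.03)),len(x))
print("warmer corners",bp("top",[(298,163),(485,185),(479,279),(287,255)],.03).round(4))
print("mat",bp("top",[(171,157),(261,170),(246,268),(154,255)],.006).round(3))
v=np.hstack([cv2.resize(im[180:245,180:245],(390,390),interpolation=cv2.INTER_CUBIC),cv2.resize(im[175:240,310:375],(390,390),interpolation=cv2.INTER_CUBIC)])
cv2.imwrite("pics/crop1.png",v)
E
```

```text
cam [0.34205504 0.00118573 1.10492782]
top ring (np.float64(0.505148733847829), np.float64(-0.31234287300051916), np.float64(0.06920557183153177)) 561
scene ring (np.float64(0.5050644527100231), np.float64(-0.31284627527796305), np.float64(0.06926255606376885)) 580
warmer corners [[ 0.6423 -0.0376  0.03  ]
 [ 0.5874 -0.4278  0.03  ]
 [ 0.3923 -0.399   0.03  ]
 [ 0.4475 -0.0106  0.03  ]]
mat [[0.668 0.238 0.006]
 [0.635 0.042 0.006]
 [0.424 0.075 0.006]
 [0.454 0.269 0.006]]
```

View pics/crop1.png

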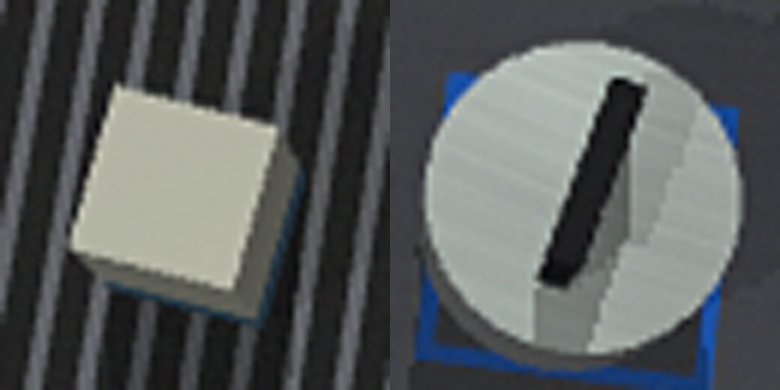

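```bash
python3 - <<'E'
from h import *
c=np.array([(118,85),(278,127),(236,291),(70,248)])/6-.5+.5/6+180
P=bp("top",c,.096);print("cup",P.round(4),P.mean(0));
for i in range(4):
    e=P[(i+1)%4]-P[i];print(np.linalg.norm(e[:2]),np.degrees(np.arctan2(e[1],e[0])))
b=np.array([(612,78),(645,88),(574,283),(540,272)])-[390,0]
Q=bp("top",b/6-.4+[310,175],.132);print("bar",Q.round(4),Q.mean(0))
e=Q[0]+Q[1]-Q[2]-Q[3];print(np.linalg.norm(e)/2,np.degrees(np.arctan2(e[1],e[0])))
print("lid",bp("top",np.array([[(583-390)/6+310-.4,197/6+175-.4]]),.096))
from scipy.spatial.transform import Rotation as Ro
print(Ro.from_rotvec(ctrl.get_state()["tool_rot"]).as_matrix().round(3))
# blue pixels
im=cv2.imread("pics/top0.png");h=cv2.cvtColor(im,cv2.COLOR_BGR2HSV)
m=(h[...,0]>100)&(h[...,0]<125)&(h[...,1]>150)&(h[...,2]>70)
m[:180]=0;m[250:]=0;m[:,:300]=0;m[:,375:]=0
y,x=np.nonzero(m);W=bp("top",np.c_[x,y],.03)
print(cv2.minAreaRect((W[:,:2]*1000).astype(np.float32)))
E
```

```text
cup [[0.5648 0.1608 0.096 ]
 [0.5498 0.1082 0.096 ]
 [0.4957 0.1217 0.096 ]
 [0.5108 0.1759 0.096 ]] [0.53029324 0.14166376 0.096     ]
0.05478425966026845 -105.91676868455112
0.05578858746966208 165.9189937501739
0.05626534805818023 74.44711220093491
0.056118129733899215 -15.603107859273898
bar [[ 0.5638 -0.1251  0.132 ]
 [ 0.5604 -0.1354  0.132 ]
 [ 0.4983 -0.1107  0.132 ]
 [ 0.502  -0.1002  0.132 ]] [ 0.53114209 -0.11784332  0.132     ]
0.06674578737680048 -21.84405283129375
lid [[ 0.53245757 -0.11879475  0.096     ]]
[[ 0.927  0.376  0.   ]
 [ 0.376 -0.927 -0.   ]
 [ 0.     0.    -1.   ]]
((532.6514892578125, -124.1297378540039), (102.12472534179688, 102.07783508300781), 81.83006286621094)
```

Call:
servo_tool([
  [1,4,-2.8,0.6,5],
  [1,8,-5.6,1.2,10],
  [1,11.3,-7.9,1.6,15],
  [1,14.5,-10.2,2.2,20],
  [1,17.7,-12.4,2.6,25],
  [1,20.9,-14.7,3,30],
  [1,24.1,-16.9,3.6,35],
  [1,27.3,-19.2,4,40],
  [1,30.5,-21.4,4.4,44],
  [1,33,-23.2,4.8,44],
])

```text
time_s: 1.83
ee_pos: [0.4559, -0.2362, 0.1906]
tool_rot: [-3.083, 0.596, -0.002]
wrist_force: [0.6, 0.1, -0.2]
gripper_width: 0.088
gripper_force: 0.0
```

```bash
cat >> h.py <<'E'
from scipy.spatial.transform import Rotation as Ro
def st(target=None,yaw=None):
    "target: TCP; yaw: world angle of tool x, deg"
    s=ctrl.get_state();M=Ro.from_rotvec(s["tool_rot"]).as_matrix()
    y=np.degrees(np.arctan2(M[1,0],M[0,0]))
    print("t",round(s["time_s"],2),"tcp",s["ee_pos"].round(4),"yaw",y.round(1),"tilt",M[2,2].round(4),"F",s["wrist_force"].round(1),"w",round(s["gripper_width"],4),"gf",round(s["gripper_force"],1),"q",s["q"].round(2))
    if target is not None: print("move cm",(M.T@(np.array(target)-s["ee_pos"])*100).round(2),"roll",None if yaw is None else round(y-yaw,1))
E
python3 -c "
from h import *
st([.532,-.1185,.17],-21.8)"
```

```text
t 1.83 tcp [ 0.4559 -0.2362  0.1906] yaw -21.9 tilt -1.0 F [ 0.6  0.1 -0.2] w 0.088 gf 0.0 q [ 0.33  0.62  0.09  1.96 -0.1   0.57 -1.46]
move cm [  2.67 -13.75   2.08] roll -0.1
```

Call:
servo_tool([
  [1,0.6,-3.4,0.5,0],
  [1,1.3,-6.9,1,0],
  [1,2,-10.3,1.5,0],
  [1,2.7,-13.7,2.1,0],
  [1,2.7,-13.7,2.1,0],
  [1,2.7,-13.7,2.1,0],
])

```text
time_s: 2.33
ee_pos: [0.5309, -0.1201, 0.1693]
tool_rot: [-3.085, 0.588, -0.0]
wrist_force: [0.6, -0.7, -0.4]
gripper_width: 0.0881
gripper_force: 0.0
```

```bash
python3 -c "
from h import *
st([.532,-.1185,.107],-21.8)"
```

```text
t 2.33 tcp [ 0.5309 -0.1201  0.1693] yaw -21.6 tilt -1.0 F [ 0.6 -0.7 -0.4] w 0.0881 gf 0.0 q [ 0.07  0.69  0.12  1.89 -0.14  0.57 -1.67]
move cm [ 0.04 -0.18  6.23] roll 0.2
```

Down and close gently on the bar.

Call:
servo_tool([
  [1,0,-0.1,3,0],
  [1,0,-0.1,5,0],
  [1,0,-0.1,6.1,0],
  [1,0,-0.1,6.1,0],
  [0.4,0,-0.1,6.1,0],
  [0.2,0,-0.1,6.1,0],
  [0,0,-0.1,6.1,0],
  [0,0,-0.1,6.1,0],
  [0,0,-0.1,6.1,0],
  [0,0,-0.1,6.1,0],
])

```text
time_s: 3.17
ee_pos: [0.5305, -0.122, 0.1092]
tool_rot: [3.084, -0.597, 0.002]
wrist_force: [0.6, 0.3, -0.8]
gripper_width: 0.0502
gripper_force: 0.0
```

```bash
python3 -c "
from h import *
st([.531-.027,-.12-.194,.107],-21.8)"
```

```text
t 3.17 tcp [ 0.5305 -0.122   0.1092] yaw -21.9 tilt -1.0 F [ 0.6  0.3 -0.8] w 0.0502 gf 0.0 q [ 0.09  0.78  0.09  1.93 -0.15  0.44 -1.66]
move cm [ 4.7  18.8   0.23] roll -0.1
```

Call:
servo_tool([
  [0,0,-0.2,0.1,0],
  [0,0,-0.2,0.1,0],
  [0,0,-0.2,0.1,0],
  [0,0,-0.2,0.1,0],
  [0,0,-0.2,0.1,0],
  [0,0,-0.2,0.1,0],
  [0,0,-0.2,0.1,0],
  [0,0,-0.2,0.1,0],
])

```text
time_s: 3.83
ee_pos: [0.531, -0.1199, 0.1077]
tool_rot: [-3.084, 0.596, -0.0]
wrist_force: [-1.0, 0.2, 0.3]
gripper_width: 0.0112
gripper_force: 30.0
```

```bash
python3 -c "
from h import *
st([.531-.027,-.119-.194,.1075],-21.8)"
```

```text
t 3.83 tcp [ 0.531  -0.1199  0.1077] yaw -21.9 tilt -1.0 F [-1.   0.2  0.3] w 0.0112 gf 30.0 q [ 0.08  0.79  0.09  1.93 -0.16  0.43 -1.66]
move cm [ 4.69 18.92  0.02] roll -0.1
```

Call:
servo_tool([
  [0,0.1,0.4,0.1,0],
  [0,0.25,1,0.1,0],
  [0,0.5,2,0.1,0],
  [0,0.75,3,0.1,0],
  [0,1,4,0.1,0],
  [0,1.25,5,0.1,0],
  [0,1.5,6,0.1,0],
  [0,1.7,7,0.1,0],
  [0,1.9,7.7,0.1,0],
  [0,2,8,0.1,0],
])

```text
time_s: 4.67
ee_pos: [0.5203, -0.2027, 0.1077]
tool_rot: [-3.084, 0.598, -0.003]
wrist_force: [-0.1, 3.9, 8.7]
gripper_width: 0.0118
gripper_force: 30.0
```

```bash
python3 -c "
from h import *
st([.531-.027,-.119-.194,.1075],-21.8)"
```

```text
t 4.67 tcp [ 0.5203 -0.2027  0.1077] yaw -22.0 tilt -1.0 F [-0.1  3.9  8.7] w 0.0118 gf 30.0 q [ 0.25  0.8   0.07  1.89 -0.12  0.46 -1.55]
move cm [ 2.62 10.84  0.02] roll -0.2
```

Pressing down mildly (8.7 N), good. Finish the slide.

Call:
servo_tool([
  [0,0.2,0.8,0,0],
  [0,0.5,2,0,0],
  [0,0.8,3.3,0,0],
  [0,1.1,4.7,0,0],
  [0,1.4,6.1,0,0],
  [0,1.8,7.5,0,0],
  [0,2.1,8.8,0,0],
  [0,2.4,9.9,0,0],
  [0,2.6,10.6,0,0],
  [0,2.6,10.8,0,0],
])

```text
time_s: 5.5
ee_pos: [0.5042, -0.3134, 0.1077]
tool_rot: [3.083, -0.599, 0.004]
wrist_force: [1.2, 2.6, 5.9]
gripper_width: 0.0116
gripper_force: 30.0
```

Call:
servo_tool([
  [0,0,0,0,0],
  [0,0,0,0,0],
  [0.2,0,0,-0.1,0],
  [0.4,0,0,-0.1,0],
  [0.6,0,0,-0.1,0],
  [0.6,0,0,-0.1,0],
  [0.6,0,0,-0.1,0],
])

```text
time_s: 6.08
ee_pos: [0.5033, -0.3115, 0.1075]
tool_rot: [-3.084, 0.596, 0.001]
wrist_force: [-0.4, -0.3, 0.2]
gripper_width: 0.0418
gripper_force: 0.0
```

```bash
python3 -c "
from h import *
st([.504,-.313,.1075],-21.8)
im=look('top','top1')"
```

```text
t 6.08 tcp [ 0.5033 -0.3115  0.1075] yaw -21.9 tilt -1.0 F [-0.4 -0.3  0.2] w 0.0418 gf 0.0 q [ 0.45  0.83  0.05  1.78 -0.07  0.54 -1.41]
move cm [ 0.12  0.12 -0.  ] roll -0.1
```

Call:
servo_tool([
  [0.7,0,0,-2,0],
  [0.8,0,0,-5,0],
  [1,0,-1,-8.5,0],
  [1,-1,-4,-10,0],
  [1,-2,-8,-10,0],
  [1,-3,-12,-10,-2],
  [1,-4,-16,-10,-4],
  [1,-5,-20,-10,-6],
  [1,-6.3,-24,-10,-7],
  [1,-7.5,-28,-10,-7],
])

```text
time_s: 6.97
ee_pos: [0.538, -0.0224, 0.2077]
tool_rot: [-3.115, 0.406, 0.0]
wrist_force: [0.6, 0.0, 0.6]
gripper_width: 0.0884
gripper_force: 0.0
```

```bash
python3 - <<'E'
from h import *
st([.5303,.1417,.15],-15)
im=look('top','top2')
h=cv2.cvtColor(im,cv2.COLOR_BGR2HSV);m=(h[...,0]<20)&(h[...,1]>180)&(h[...,2]>150);m[:160]=0
y,x=np.nonzero(m);print(circ(bp("top",np.c_[x,y],.03)),len(x))
E
```

```text
t 6.97 tcp [ 0.538  -0.0224  0.2077] yaw -14.9 tilt -1.0 F [0.6 0.  0.6] w 0.0884 gf 0.0 q [-0.1   0.62  0.09  1.87 -0.08  0.66 -1.79]
move cm [ -4.95 -15.67   5.78] roll 0.1
(np.float64(0.5052432319340728), np.float64(-0.3125497266154372), np.float64(0.0694067256584525)) 404
```

View pics/top2.png

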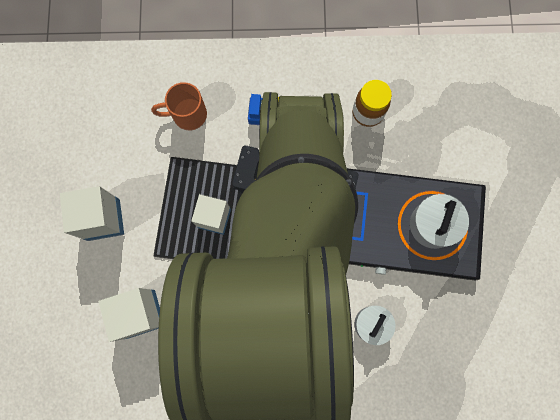

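Call:
servo_tool([
  [1,-1.2,-3.7,1,0],
  [1,-2.4,-7.6,2.2,0],
  [1,-3.7,-11.6,3.4,0],
  [1,-5,-15.6,4.6,0],
  [1,-5,-15.7,5.8,0],
  [1,-5,-15.7,5.8,0],
  [1,-5,-15.7,5.8,0],
])

```text
time_s: 7.6
ee_pos: [0.5298, 0.1394, 0.1493]
tool_rot: [3.113, -0.406, -0.002]
wrist_force: [0.6, -1.1, 0.2]
gripper_width: 0.0883
gripper_force: 0.0
```

```bash
python3 - <<'E'
from h import *
st([.5303,.1417,.0553],-15)
E
```

```text
t 7.6 tcp [0.5298 0.1394 0.1493] yaw -14.9 tilt -1.0 F [ 0.6 -1.1  0.2] w 0.0883 gf 0.0 q [-0.4   0.72  0.1   1.89 -0.13  0.54 -2.04]
move cm [-0.   -0.26  9.4 ] roll 0.1
```

Call:
servo_tool([
  [1,0,-0.2,3,0],
  [1,0,-0.2,6,0],
  [1,0,-0.2,8.5,0],
  [1,0,-0.2,9.4,0],
  [1,0,-0.2,9.4,0],
  [0.6,0,-0.2,9.4,0],
  [0.4,0,-0.2,9.4,0],
  [0,0,-0.2,9.4,0],
  [0,0,-0.2,9.4,0],
  [0,0,-0.2,9.4,0],
])

```text
time_s: 8.43
ee_pos: [0.5314, 0.1422, 0.0567]
tool_rot: [-3.115, 0.407, -0.002]
wrist_force: [-0.1, -1.8, 1.3]
gripper_width: 0.0568
gripper_force: 2.1
```

Call:
servo_tool([
  [0,0,0,0,0],
  [0,0,0,0,0],
  [0,0,0,0,0],
])

```text
time_s: 8.68
ee_pos: [0.5313, 0.1421, 0.0566]
tool_rot: [-3.115, 0.407, -0.002]
wrist_force: [-0.3, -1.2, 5.9]
gripper_width: 0.0558
gripper_force: 30.0
```

```bash
python3 - <<'E'
from h import *
st([.5303,.1417,.0553],-15)
im=look('scene','sc1',(200,100,440,290))
E
```

```text
t 8.68 tcp [0.5313 0.1421 0.0566] yaw -14.9 tilt -1.0 F [-0.3 -1.2  5.9] w 0.0558 gf 30.0 q [-0.38  0.88  0.07  1.93 -0.15  0.34 -2.03]
move cm [-0.09  0.07  0.13] roll 0.1
```

View pics/sc1.png

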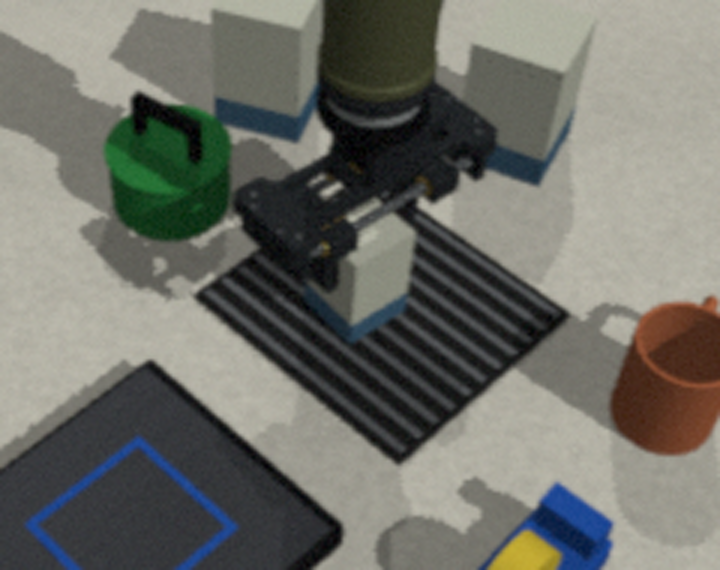

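Call:
servo_tool([
  [0,0,0,0.15,0],
  [0,0.3,0,0.1,0],
  [0,0.6,0,0,0],
  [0,1.2,0,-0.18,0],
  [0,1.85,0,-0.3,0],
  [0,2.5,0,-0.35,0],
  [0,3.15,0,-0.35,0],
  [0,3.8,0,-0.3,0],
  [0,3.8,0,-0.3,0],
])

```text
time_s: 9.48
ee_pos: [0.5696, 0.1314, 0.0585]
tool_rot: [3.115, -0.409, 0.004]
wrist_force: [0.6, -0.2, -1.3]
gripper_width: 0.0557
gripper_force: 30.0
```

```bash
python3 - <<'E'
from h import *
st()
im=look('scene','sc2',(200,100,440,290))
E
```

```text
t 9.48 tcp [0.5696 0.1314 0.0585] yaw -15.0 tilt -1.0 F [ 0.6 -0.2 -1.3] w 0.0557 gf 30.0 q [-0.35  0.9   0.07  1.82 -0.14  0.42 -2.01]
```

View pics/sc2.png

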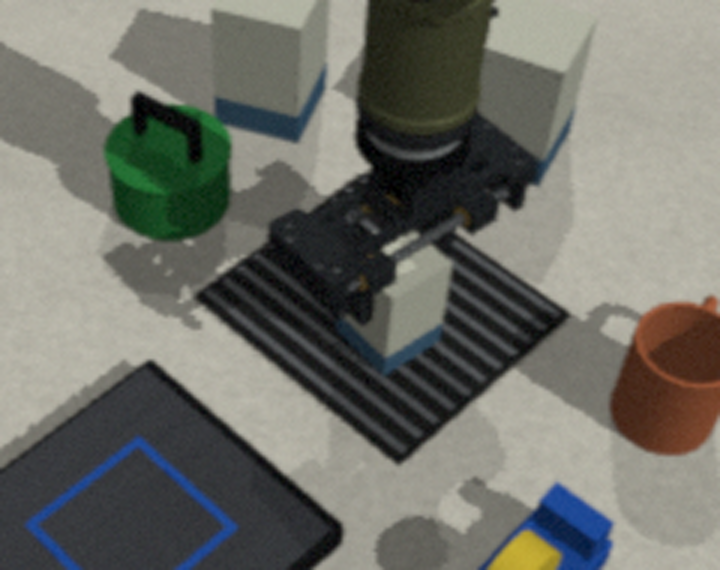

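Call:
servo_tool([
  [0,0,0,-1,0],
  [0,0,0.5,-2,-7],
  [0,0.2,1,-2.5,-14],
  [0,0.4,2,-2.5,-21],
  [0,0.6,3,-2.5,-28],
  [0,0.8,4,-2.5,-35],
  [0,1,5,-2.5,-42],
  [0,1.2,6,-2.5,-49],
  [0,1.2,6,-2.5,-56],
  [0,1.2,6,-2.5,-63],
])

```text
time_s: 10.37
ee_pos: [0.5634, 0.0699, 0.0844]
tool_rot: [2.865, 1.287, -0.001]
wrist_force: [0.6, -0.0, -2.4]
gripper_width: 0.0555
gripper_force: 30.0
```

```bash
python3 - <<'E'
from h import *
st([.553,.022,.068],81.9)
E
```

```text
t 10.37 tcp [0.5634 0.0699 0.0844] yaw 48.4 tilt -1.0 F [ 0.6 -0.  -2.4] w 0.0555 gf 30.0 q [-0.09  0.84 -0.2   1.86  0.33  0.47 -1.25]
move cm [-4.27  2.4   1.64] roll -33.5
```

Call:
servo_tool([
  [0,-0.8,0.4,0.3,-7],
  [0,-1.6,0.9,0.6,-14],
  [0,-2.4,1.4,1,-21],
  [0,-3.2,1.8,1.4,-28],
  [0,-4.2,2.4,1.6,-33.5],
  [0,-4.2,2.4,1.6,-33.5],
  [0,-4.2,2.4,1.6,-33.5],
])

```text
time_s: 10.95
ee_pos: [0.5533, 0.0233, 0.0681]
tool_rot: [2.382, 2.048, -0.001]
wrist_force: [0.7, 0.2, -2.8]
gripper_width: 0.0558
gripper_force: 30.0
```

```bash
python3 - <<'E'
from h import *
st([.553,.022,.068],81.9)
E
```

```text
t 10.95 tcp [0.5533 0.0233 0.0681] yaw 81.4 tilt -1.0 F [ 0.7  0.2 -2.8] w 0.0558 gf 30.0 q [ 0.07  0.87 -0.32  1.9   0.58  0.46 -0.83]
move cm [-0.13 -0.01  0.01] roll -0.5
```

Call:
servo_tool([
  [0,-0.8,0,0,0],
  [0,-1.6,0,0,0],
  [0,-2.4,0,-0.3,0],
  [0,-3.2,0,-0.55,0],
  [0,-4,0,-0.62,0],
  [0,-4.8,0,-0.65,0],
  [0,-4.8,0,-0.65,0],
])

```text
time_s: 11.53
ee_pos: [0.5472, -0.0216, 0.0754]
tool_rot: [-2.377, -2.052, -0.008]
wrist_force: [-0.7, 4.4, 2.1]
gripper_width: 0.0554
gripper_force: 30.0
```

```bash
python3 - <<'E'
from h import *
st()
im=look('scene','sc3',(200,140,440,330))
E
```

```text
t 11.53 tcp [ 0.5472 -0.0216  0.0754] yaw 81.6 tilt -1.0 F [-0.7  4.4  2.1] w 0.0554 gf 30.0 q [ 0.16  0.86 -0.34  1.92  0.59  0.46 -0.76]
```

View pics/sc3.png

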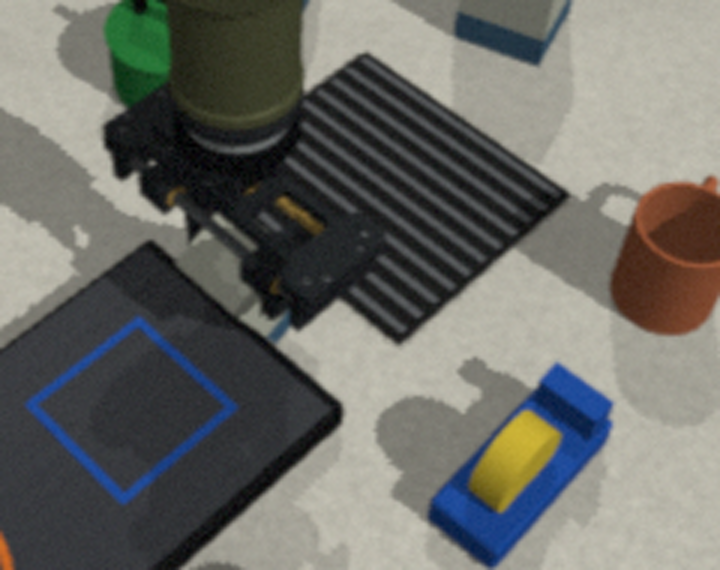

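Call:
servo_tool([
  [0,-0.8,0,0.12,0],
  [0,-1.65,0,0.32,0],
  [0,-2.4,0,0.65,0],
  [0,-3.1,0,1.05,0],
  [0,-3.8,0,1.55,0],
  [0,-4.4,0,2.15,0],
  [0,-4.8,0,2.7,0],
  [0,-5.2,0,3.3,0],
  [0,-5.3,0,3.55,0],
  [0,-5.3,0,3.6,0],
])

```text
time_s: 12.42
ee_pos: [0.5397, -0.0772, 0.0393]
tool_rot: [2.378, 2.049, 0.002]
wrist_force: [-1.6, -0.4, 12.5]
gripper_width: 0.0558
gripper_force: 30.0
```

```bash
python3 - <<'E'
from h import *
st()
im=look('scene','sc4',(200,140,440,330))
E
```

```text
t 12.42 tcp [ 0.5397 -0.0772  0.0393] yaw 81.5 tilt -1.0 F [-1.6 -0.4 12.5] w 0.0558 gf 30.0 q [ 0.23  0.91 -0.29  1.94  0.66  0.39 -0.72]
```

View pics/sc4.png

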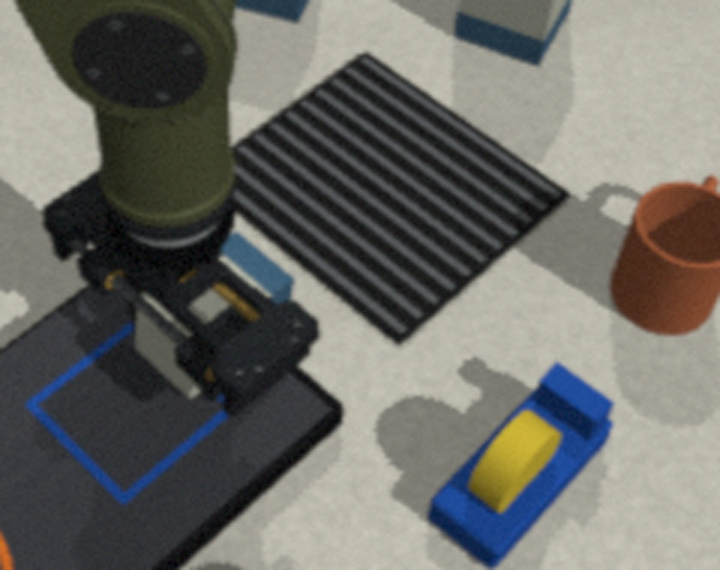

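Call:
servo_tool([
  [0.3,0,0,-0.1,0],
  [0.6,0,0,-0.1,0],
  [1,0,0,-0.1,0],
  [1,0,0,-0.1,0],
  [1,0,0,-0.1,0],
  [1,1,0,-0.1,0],
  [1,2.1,0,-0.1,0],
  [1,3.2,0,-0.1,0],
  [1,4.2,0,-0.1,0],
  [1,4.2,0,-0.1,0],
])

```text
time_s: 13.3
ee_pos: [0.5457, -0.0297, 0.0394]
tool_rot: [-2.372, -2.058, -0.005]
wrist_force: [0.1, 1.1, -0.0]
gripper_width: 0.0881
gripper_force: 0.0
```

Call:
servo_tool([
  [0.6,0,0,0,0],
  [0.4,0,0,0,0],
  [0,0,0,0,0],
  [0,0,0,0,0],
  [0,0,0,0,0],
  [0,0,0,0,0],
  [0,0,0,0,0],
  [0,0,0,0,0],
])

```text
time_s: 13.97
ee_pos: [0.5448, -0.0349, 0.0392]
tool_rot: [2.378, 2.052, -0.001]
wrist_force: [-1.1, -1.1, 0.4]
gripper_width: 0.0557
gripper_force: 30.0
```

```bash
python3 - <<'E'
from h import *
st()
E
```

```text
t 13.97 tcp [ 0.5448 -0.0349  0.0392] yaw 81.6 tilt -1.0 F [-1.1 -1.1  0.4] w 0.0557 gf 30.0 q [ 0.15  0.91 -0.29  1.93  0.64  0.39 -0.78]
```

Call:
servo_tool([
  [0,0,0,-1.2,0],
  [0,0,0,-2.5,0],
  [0,1.5,0,-3,0],
  [0,3.5,0,-3,0],
  [0,5.5,0,-3,0],
  [0,7.5,0,-3,0],
  [0,8.7,0,-3,0],
  [0,8.7,0,-3,0],
  [0,8.7,0,-3,0],
])

```text
time_s: 14.72
ee_pos: [0.5573, 0.0523, 0.0689]
tool_rot: [-2.376, -2.055, 0.001]
wrist_force: [-0.4, -1.5, -2.3]
gripper_width: 0.0559
gripper_force: 30.0
```

```bash
python3 - <<'E'
from h import *
st()
im=look('scene','sc5',(200,140,440,330))
E
```

```text
t 14.72 tcp [0.5573 0.0523 0.0689] yaw 81.7 tilt -1.0 F [-0.4 -1.5 -2.3] w 0.0559 gf 30.0 q [ 0.01  0.88 -0.33  1.88  0.56  0.48 -0.86]
```

View pics/sc5.png

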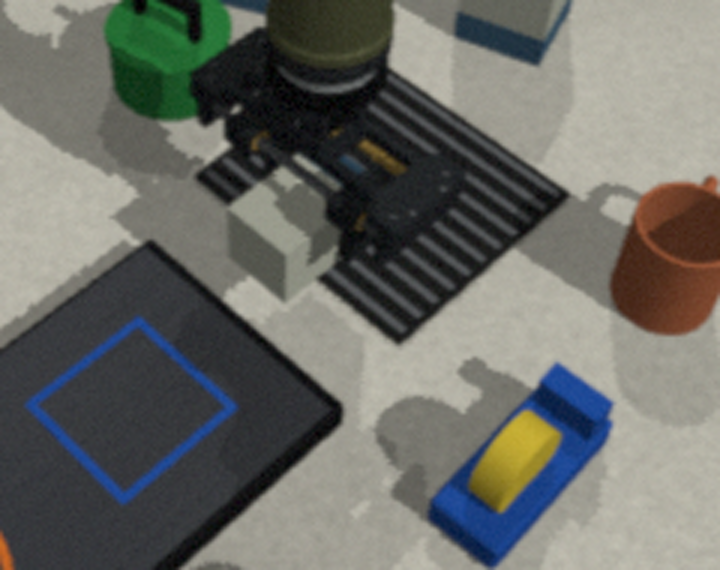

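Call:
servo_tool([
  [0,0,0,1.2,0],
  [0,0,0,2.4,0],
  [0,0,0,3.5,0],
  [0,-0.5,0,3.55,0],
  [0,-1,0,3.55,0],
  [0,-1.4,0,2.8,0],
  [0,-1.8,0,2,0],
  [0,-2.4,0,1.3,0],
  [0,-3,0,0.7,0],
  [0,-3,0,0.7,0],
])

```text
time_s: 15.6
ee_pos: [0.5538, 0.0189, 0.064]
tool_rot: [2.379, 2.047, -0.0]
wrist_force: [-0.3, 0.1, -1.5]
gripper_width: 0.0556
gripper_force: 30.0
```

```bash
python3 - <<'E'
from h import *
st()
im=look('scene','sc6',(200,140,440,330))
E
```

```text
t 15.6 tcp [0.5538 0.0189 0.064 ] yaw 81.4 tilt -1.0 F [-0.3  0.1 -1.5] w 0.0556 gf 30.0 q [ 0.07  0.88 -0.32  1.9   0.59  0.45 -0.83]
```

View pics/sc6.png

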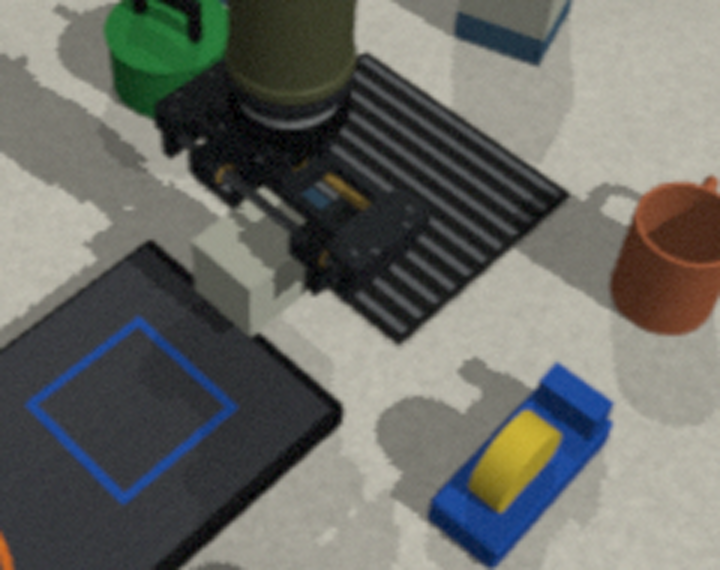

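Call:
servo_tool([
  [0,-0.7,0,-0.55,0],
  [0,-1.4,0,-0.95,0],
  [0,-2.2,0,-1.3,0],
  [0,-3.1,0,-1.5,0],
  [0,-4,0,-1.6,0],
  [0,-4.8,0,-1.6,0],
  [0,-5.4,0,-1.55,0],
  [0,-6,0,-1.45,0],
  [0,-6,0,-1.45,0],
])

```text
time_s: 16.4
ee_pos: [0.5438, -0.0395, 0.0763]
tool_rot: [2.38, 2.05, -0.003]
wrist_force: [-1.1, 0.1, -1.0]
gripper_width: 0.0559
gripper_force: 30.0
```

```bash
python3 - <<'E'
from h import *
st()
look('scene','sc7')
for d in ctrl.silhouettes('scene','cup_center'):
    m=d["mask"];y,x=np.nonzero(m)
    print(round(d["conf"],2),len(x),x.min(),x.max(),y.min(),y.max(),x.mean().round(),y.mean().round())
    if 230<x.mean()<330 and y.mean()>170:
        cs=max(cv2.findContours(m.astype(np.uint8),0,2)[0],key=cv2.contourArea);print(cv2.approxPolyDP(cs,2.5,True)[:,0].tolist())
E
```

```text
t 16.4 tcp [ 0.5438 -0.0395  0.0763] yaw 81.5 tilt -1.0 F [-1.1  0.1 -1. ] w 0.0559 gf 30.0 q [ 0.19  0.85 -0.34  1.92  0.6   0.47 -0.74]
0.92 2041 351 397 97 160 374.0 128.0
0.91 1292 240 286 215 265 260.0 241.0
[[257, 220], [240, 233], [245, 253], [262, 265], [279, 251], [279, 245], [272, 237], [271, 229]]
0.64 530 293 309 91 146 302.0 118.0
```

```bash
cat >> h.py <<'E'
def tilt(g=.0266):
    s=ctrl.get_state();M=Ro.from_rotvec(s["tool_rot"]).as_matrix();p=s["ee_pos"]-ctrl.pinch_z*M[:,2]
    ds=[d["mask"] for d in ctrl.silhouettes('scene','cup_center')]
    u=proj('scene',p)[0]; m=min(ds,key=lambda m:np.hypot(*(np.argwhere(m).mean(0)[::-1]-u)))
    X=-M[:,0];Y=M[:,1];Z=np.array([0,0,1.]);r=[]
    for phi in range(-10,111,5):
        f=np.radians(phi);a=np.cos(f)*X-np.sin(f)*Z;n=np.sin(f)*X+np.cos(f)*Z
        C=[p+a*l+.028*i*n+.028*j*Y for l in(-g,.09-g) for i in(-1,1) for j in(-1,1)]
        h=cv2.convexHull(proj('scene',C).round().astype(np.int32));q=np.zeros(m.shape,np.uint8);cv2.fillPoly(q,[h],1)
        r.append((round((m&(q>0)).sum()/m.sum(),3),round((m&(q>0)).sum()/(m|(q>0)).sum(),3),phi,h[:,0].max(0).tolist(),h[:,0].min(0).tolist()))
    for x in sorted(r,key=lambda x:-x[0]-x[1])[:6]:print(x)
E
python3 - <<'E'
from h import *
look('scene','sc8');tilt()
E
```

```text
(np.float64(0.998), np.float64(0.606), 0, [294, 266], [240, 207])
(np.float64(0.998), np.float64(0.603), -5, [295, 265], [241, 207])
(np.float64(0.988), np.float64(0.599), 5, [295, 267], [239, 207])
(np.float64(0.969), np.float64(0.604), 10, [295, 267], [239, 207])
(np.float64(0.983), np.float64(0.586), -10, [296, 264], [240, 207])
(np.float64(0.936), np.float64(0.583), 15, [296, 267], [239, 207])
```

Call:
servo_tool([
  [0,0,0,1,0],
  [0,0,0,2,0],
  [0,0,0,3,0],
  [0,0,0,3.6,0],
  [0,0,0,3.7,0],
  [0.3,0,0,3.7,0],
  [0.6,0,0,3.6,0],
  [0.6,0,0,3,0],
  [0.6,0,0,2.5,0],
  [0.6,0,0,2.5,0],
])

```text
time_s: 17.43
ee_pos: [0.5452, -0.0374, 0.0528]
tool_rot: [2.378, 2.052, 0.002]
wrist_force: [0.5, -0.1, -2.1]
gripper_width: 0.0562
gripper_force: 30.0
```

```bash
python3 - <<'E'
from h import *
st()
E
```

```text
t 17.43 tcp [ 0.5452 -0.0374  0.0528] yaw 81.6 tilt -1.0 F [ 0.5 -0.1 -2.1] w 0.0562 gf 30.0 q [ 0.17  0.89 -0.31  1.93  0.63  0.42 -0.76]
```

Call:
servo_tool([
  [0.6,0,0,0.7,0],
  [0.6,0,0,1.3,0],
  [0.6,0,0,1.35,0],
  [0.75,0,0,1.35,0],
  [0.85,0,0,1.3,0],
  [0.85,0,0,1.3,0],
  [0.85,0,0,1,0],
  [0.85,0,0,0.5,0],
  [0.85,0,0,0.1,0],
  [0.85,0,0,0.1,0],
])

```text
time_s: 18.27
ee_pos: [0.5451, -0.0374, 0.0517]
tool_rot: [2.378, 2.052, 0.002]
wrist_force: [-0.1, -0.5, 0.8]
gripper_width: 0.0752
gripper_force: 0.0
```

Call:
servo_tool([
  [0.5,0,0,0,0],
  [0.3,0,0,0,0],
  [0,0,0,0,0],
  [0,0,0,0,0],
  [0,0,0,0,0],
  [0,0,0,0,0],
])

```text
time_s: 18.77
ee_pos: [0.5445, -0.0374, 0.0507]
tool_rot: [2.378, 2.053, -0.0]
wrist_force: [-1.3, 0.3, 0.9]
gripper_width: 0.0559
gripper_force: 30.0
```

```bash
python3 - <<'E'
from h import *
st()
look('scene','sc9')
for d in ctrl.silhouettes('scene','cup_center'):
    m=d["mask"];y,x=np.nonzero(m)
    print(round(d["conf"],2),len(x),x.min(),x.max(),y.min(),y.max())
E
```

```text
t 18.77 tcp [ 0.5445 -0.0374  0.0507] yaw 81.6 tilt -1.0 F [-1.3  0.3  0.9] w 0.0559 gf 30.0 q [ 0.17  0.9  -0.31  1.93  0.63  0.41 -0.76]
0.86 481 296 309 89 143
0.81 1118 243 285 225 274
0.69 2097 351 398 97 161
```

Call:
servo_tool([
  [0,0,0,-1,0],
  [0,0,0,-2,0],
  [0,2,0,-2,0],
  [0,4,0,-2,0],
  [0,6,0,-2,0],
  [0,8,0,-2,0],
  [0,8.9,0,-1.5,0],
  [0,8.9,0,-0.5,0],
  [0,8.9,0,0.5,0],
  [0,8.9,0,0.55,0],
])

```text
time_s: 19.7
ee_pos: [0.5557, 0.0481, 0.043]
tool_rot: [-2.379, -2.051, 0.008]
wrist_force: [0.3, -0.8, -1.6]
gripper_width: 0.056
gripper_force: 30.0
```

```bash
cat >> h.py <<'E'
def sz():
    s=ctrl.get_state();p=s["ee_pos"];d=p[:2]-[.547,-.0205]
    print("s,zrel mm",round(1000*(d@[-.141,-.99]),1),round(1000*(p[2]+ctrl.pinch_z-.03),1))
E
python3 -c "
from h import *
st();sz()"
```

```text
t 19.7 tcp [0.5557 0.0481 0.043 ] yaw 81.5 tilt -1.0 F [ 0.3 -0.8 -1.6] w 0.056 gf 30.0 q [ 0.    0.92 -0.29  1.89  0.59  0.43 -0.88]
s,zrel mm -69.1 31.7
```

Call:
servo_tool([
  [0,-0.5,0,0,0],
  [0,-0.9,0,0,0],
  [0,-1.25,0,0,0],
  [0,-1.25,0,0,0],
  [0,-1.6,0,-0.45,0],
  [0,-1.95,0,-0.95,0],
  [0,-2.35,0,-1.4,0],
  [0,-2.8,0,-1.8,0],
  [0,-2.8,0,-1.8,0],
])

```text
time_s: 20.45
ee_pos: [0.5543, 0.0253, 0.0646]
tool_rot: [-2.376, -2.053, -0.009]
wrist_force: [0.4, 6.9, 1.4]
gripper_width: 0.0559
gripper_force: 30.0
```

```bash
python3 -c "
from h import *
st();sz();look('scene','sc10');tilt()"
```

```text
t 20.45 tcp [0.5543 0.0253 0.0646] yaw 81.6 tilt -1.0 F [0.4 6.9 1.4] w 0.0559 gf 30.0 q [ 0.07  0.88 -0.33  1.9   0.59  0.45 -0.83]
s,zrel mm -46.4 53.3
(np.float64(0.99), np.float64(0.624), 30, [319, 252], [263, 196])
(np.float64(0.983), np.float64(0.617), 35, [319, 251], [264, 196])
(np.float64(0.974), np.float64(0.616), 25, [318, 252], [263, 195])
(np.float64(0.983), np.float64(0.583), 40, [320, 251], [264, 197])
(np.float64(0.97), np.float64(0.595), 20, [318, 252], [263, 195])
(np.float64(0.974), np.float64(0.574), 45, [320, 250], [265, 198])
```

Call:
servo_tool([
  [0,-0.45,0,-0.35,0],
  [0,-0.95,0,-0.7,0],
  [0,-1.5,0,-1,0],
  [0,-2.05,0,-1.25,0],
  [0,-2.6,0,-1.4,0],
  [0,-3.2,0,-1.55,0],
  [0,-3.8,0,-1.6,0],
  [0,-4.35,0,-1.65,0],
  [0,-4.35,0,-1.65,0],
])

```text
time_s: 21.3
ee_pos: [0.5481, -0.0178, 0.0813]
tool_rot: [-2.376, -2.053, -0.009]
wrist_force: [-1.9, 6.0, 6.1]
gripper_width: 0.0555
gripper_force: 30.0
```

```bash
python3 -c "
from h import *
st();sz();look('scene','sc11');tilt()"
```

```text
t 21.3 tcp [ 0.5481 -0.0178  0.0813] yaw 81.7 tilt -1.0 F [-1.9  6.   6.1] w 0.0555 gf 30.0 q [ 0.16  0.85 -0.35  1.92  0.59  0.48 -0.76]
s,zrel mm -2.8 70.0
(np.float64(0.976), np.float64(0.506), 70, [304, 261], [256, 202])
(np.float64(0.979), np.float64(0.495), 65, [305, 261], [254, 203])
(np.float64(0.964), np.float64(0.508), 75, [304, 260], [258, 201])
(np.float64(0.956), np.float64(0.508), 80, [303, 260], [259, 201])
(np.float64(0.969), np.float64(0.49), 60, [305, 261], [253, 203])
(np.float64(0.955), np.float64(0.478), 55, [305, 260], [251, 204])
```

Call:
servo_tool([
  [0,-0.6,0,0.05,0],
  [0,-1.2,0,0.15,0],
  [0,-1.8,0,0.25,0],
  [0,-2.3,0,0.35,0],
  [0,-2.8,0,0.5,0],
  [0,-3.3,0,0.65,0],
  [0,-3.6,0,0.75,0],
  [0,-4.2,0,0.75,0],
  [0,-4.2,0,0.75,0],
])

```text
time_s: 22.15
ee_pos: [0.5424, -0.0619, 0.0739]
tool_rot: [2.378, 2.05, 0.006]
wrist_force: [-0.1, 3.1, 8.4]
gripper_width: 0.0557
gripper_force: 30.0
```

```bash
python3 -c "
from h import *
st();sz();look('scene','sc12');tilt()"
```

```text
t 22.15 tcp [ 0.5424 -0.0619  0.0739] yaw 81.5 tilt -1.0 F [-0.1  3.1  8.4] w 0.0557 gf 30.0 q [ 0.23  0.86 -0.35  1.93  0.61  0.46 -0.71]
s,zrel mm 41.6 62.6
(np.float64(0.972), np.float64(0.359), 90, [286, 273], [245, 215])
(np.float64(0.961), np.float64(0.368), 95, [288, 272], [244, 215])
(np.float64(0.98), np.float64(0.345), 85, [287, 274], [245, 215])
(np.float64(0.945), np.float64(0.374), 100, [290, 271], [243, 215])
(np.float64(0.98), np.float64(0.338), 80, [287, 275], [244, 216])
(np.float64(0.981), np.float64(0.327), 75, [288, 276], [242, 216])
```

```bash
python3 -c "
from h import *
st([.531,-.1354,.0745],81.9)"
```

```text
t 22.25 tcp [ 0.5424 -0.0618  0.0739] yaw 81.6 tilt -1.0 F [-0.2  1.7  6.4] w 0.0556 gf 30.0 q [ 0.23  0.86 -0.35  1.93  0.61  0.46 -0.71]
move cm [-7.44 -0.05 -0.07] roll -0.3
```

Call:
servo_tool([
  [0,-0.6,0,0,0],
  [0,-1.4,0,0,0],
  [0,-2.4,0,0,0],
  [0,-3.4,0,0,0],
  [0,-4.4,0,0,0],
  [0,-5.4,0,0,0],
  [0,-6.4,0,0,0],
  [0,-7.1,0,0,0],
  [0,-7.4,0,0,0],
  [0,-7.4,0,0,0],
])

```text
time_s: 23.08
ee_pos: [0.5315, -0.136, 0.0739]
tool_rot: [2.378, 2.049, 0.005]
wrist_force: [1.0, 0.5, 9.3]
gripper_width: 0.0559
gripper_force: 30.0
```

```bash
python3 -c "
from h import *
st([.531,-.1354,.0745],81.9);sz();look('scene','sc13');tilt()"
```

```text
t 23.08 tcp [ 0.5315 -0.136   0.0739] yaw 81.5 tilt -1.0 F [1.  0.5 9.3] w 0.0559 gf 30.0 q [ 0.38  0.86 -0.37  1.92  0.64  0.47 -0.59]
move cm [ 0.05 -0.05 -0.06] roll -0.4
s,zrel mm 116.5 62.6
(np.float64(0.998), np.float64(0.265), 95, [261, 295], [213, 237])
(np.float64(0.987), np.float64(0.271), 100, [263, 294], [212, 237])
(np.float64(1.0), np.float64(0.249), 90, [259, 297], [214, 237])
(np.float64(1.0), np.float64(0.238), 85, [258, 298], [215, 237])
(np.float64(1.0), np.float64(0.228), 80, [258, 299], [215, 237])
(np.float64(1.0), np.float64(0.221), 75, [259, 300], [213, 238])
```

Call:
servo_tool([
  [0.5,0,0,-0.05,0],
  [0.65,0,0,-0.05,0],
  [0.75,0,0,-0.05,0],
  [0.9,0,0,-0.05,0],
  [1,0,0,-0.05,0],
  [1,0,0,-0.05,0],
  [1,0,0,-0.05,0],
  [1,0,0,-0.05,0],
])

```text
time_s: 23.85
ee_pos: [0.53, -0.1348, 0.0726]
tool_rot: [-2.378, -2.053, 0.001]
wrist_force: [0.3, -0.4, -0.1]
gripper_width: 0.0881
gripper_force: 0.0
```

```bash
python3 -c "
from h import *
st()"
```

```text
t 23.85 tcp [ 0.53   -0.1348  0.0726] yaw 81.6 tilt -1.0 F [ 0.3 -0.4 -0.1] w 0.0881 gf 0.0 q [ 0.38  0.86 -0.37  1.92  0.64  0.48 -0.59]
```

Call:
servo_tool([
  [1,0,0,-2,0],
  [1,0,0,-5,0],
  [1,0,0,-9,0],
  [1,0,0,-13,0],
  [1,-4,-1,-15,0],
  [1,-8,-2,-15,0],
  [1,-12,-3,-15,0],
  [1,-16,-4,-15,0],
  [1,-20,-5,-15,0],
  [1,-24,-6,-15,0],
])

```text
time_s: 24.68
ee_pos: [0.435, -0.3637, 0.2228]
tool_rot: [-2.378, -2.053, 0.001]
wrist_force: [0.5, -0.4, -0.3]
gripper_width: 0.088
gripper_force: 0.0
```

Call:
servo_tool([
  [1,-3,-1,0,0],
  [1,-6,-2,0,0],
  [1,-9,-3,0,0],
  [1,-12,-5,0,0],
  [1,-14,-8,0,0],
  [1,-16,-10,0,0],
  [1,-16,-10,0,0],
  [1,-16,-10,0,0],
])

```text
time_s: 25.35
ee_pos: [0.3118, -0.5069, 0.2223]
tool_rot: [-2.382, -2.047, 0.001]
wrist_force: [0.1, 0.9, 1.6]
gripper_width: 0.0884
gripper_force: 0.0
```

```bash
python3 - <<'E'
from h import *
st()
top=look('top','top9');sc=look('scene','sc14')
for c in("scene","top"):
  for n in("cup_center","pot_center","mug_center","sugar_jar_center","tape_center"):
    print(c,n,[(np.round(d["point"],3).tolist(),round(d["conf"],2)) for d in ctrl.recognise(c,n)])
c,sx=np.array([.5326,-.1241]),np.array([.99,-.141]);sy=np.array([.141,.99])
for cam,im in(("top",top),("scene",sc)):
  for nm,z,r in(("cup",.12,.028),("in",.037,.02)):
    C=[[*(c+r*(i*sx+j*sy)),z] for i,j in((-1,-1),(-1,1),(1,1),(1,-1))];print(cam,nm,proj(cam,C).round().tolist())
  for d in ctrl.silhouettes(cam,"cup_center"):
    m=d["mask"];y,x=np.nonzero(m);u=proj(cam,[.5326,-.1241,.08])[0]
    if np.hypot(x.mean()-u[0],y.mean()-u[1])<30:
      cs=max(cv2.findContours(m.astype(np.uint8),0,2)[0],key=cv2.contourArea);print(cam,len(x),cv2.approxPolyDP(cs,2,True)[:,0].tolist())
      h=cv2.cvtColor(im,cv2.COLOR_BGR2HSV);b=m&(h[...,0]>95)&(h[...,0]<125)&(h[...,1]>80);yy,xx=np.nonzero(b)
      print("blue px",len(xx),xx.min(),xx.max(),yy.min(),yy.max())
h=cv2.cvtColor(top,cv2.COLOR_BGR2HSV)
m=(h[...,0]>100)&(h[...,0]<125)&(h[...,1]>150)&(h[...,2]>70);m[:160]=0;m[270:]=0;m[:,:290]=0;m[:,375:]=0
y,x=np.nonzero(m);print("blue",len(x),x.min(),x.max(),y.min(),y.max())
E
```

```text
t 25.35 tcp [ 0.3118 -0.5069  0.2223] yaw 81.4 tilt -1.0 F [0.1 0.9 1.6] w 0.0884 gf 0.0 q [ 1.28  0.72 -0.6   1.66  0.49  0.91  0.34]
scene cup_center [([0.536, 0.346, 0.095], 0.86), ([0.539, -0.131, 0.088], 0.75), ([0.346, 0.263, 0.095], 0.6)]
scene pot_center [([0.322, -0.189, 0.05], 0.92), ([0.521, -0.32, 0.092], 0.78), ([0.356, 0.133, 0.067], 0.69)]
scene mug_center [([0.766, 0.182, 0.054], 0.97)]
scene sugar_jar_center [([0.77, -0.208, 0.105], 0.74), ([0.556, 0.146, 0.006], 0.72)]
scene tape_center [([0.766, -0.016, 0.03], 0.84), ([0.77, -0.206, 0.099], 0.27)]
top cup_center [([0.526, 0.365, 0.121], 0.95), ([0.339, 0.28, 0.122], 0.79), ([0.534, -0.132, 0.078], 0.74)]
top pot_center [([0.338, 0.144, 0.065], 0.94), ([0.5, -0.303, 0.093], 0.76), ([0.302, -0.184, 0.043], 0.7)]
top mug_center [([0.772, 0.203, 0.046], 0.65)]
top sugar_jar_center [([0.749, -0.186, 0.097], 0.76), ([0.748, 0.004, 0.029], 0.65), ([0.542, 0.154, 0.003], 0.21)]
top tape_center [([0.749, 0.004, 0.03], 0.63)]
top cup [[359.0, 221.0], [330.0, 217.0], [333.0, 189.0], [362.0, 193.0]]
top in [[350.0, 223.0], [330.0, 221.0], [333.0, 202.0], [352.0, 204.0]]
top 1174 [[337, 190], [330, 203], [329, 224], [354, 228], [361, 222], [364, 195]]
blue px 77 332 364 190 223
scene cup [[218.0, 250.0], [241.0, 233.0], [261.0, 251.0], [238.0, 269.0]]
scene in [[229.0, 273.0], [244.0, 261.0], [257.0, 273.0], [242.0, 286.0]]
scene 1719 [[238, 236], [219, 250], [217, 255], [221, 275], [238, 293], [241, 293], [260, 277], [257, 252]]
blue px 171 217 258 255 276
blue 469 314 367 187 240
```

```bash
python3 -c "
from plant import ctrl
print(ctrl.hand_in())"
```

```text
the job is handed in; nothing more can be done
None
```

I slid the pot into the orange ring without lifting it, then turned the cup over and stood it mouth-up inside the blue square. Both are released, the mug, sugar jar and tape dispenser have not moved, and the job was handed in at about 26 s.

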